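# Set the hob's selector to the red dot and start it

### The arm

A 6-joint arm with a two-finger parallel gripper is mounted at the origin on a cart in front of the work surface, level with it; the furniture and walls round the work are solid. World frame = base frame: x ahead of the robot, y to its left, z up, the work surface at z = 0. Lengths are in m, angles in rad, forces in N, time in s.
With the tool pointing down it reaches from about 0.325 to 1 m from the base axis. Payload 5.1 kg.
Tool frame: the origin (TCP) lies between the finger pads; the fingertips stand 17 mm ahead of it and the grasp point (between the pads) lies 2 mm behind it; z points along the fingers, y is the line along which they close (so a half turn about z gives the same grasp; the last joint's range is limited). The gripper opens to 85 mm and grips with 20 to 120 N. Pads are 22 mm wide; open, the fingers measure 114 mm over their backs; the gripper's body (76 mm by 85 mm) begins 54 mm behind the grasp point. The pads swing forward as they close: fully open they stand 13 mm farther back than shut.
Start: joints at [1.151, 0.124, 1.65, -0, 1.367, -0.083], TCP at [0.215, 0.613, 0.248] pointing down, gripper open.
Joint ranges: [-2.61, 2.61], [-1.02, 2.33], [0.03, 2.71], [-1.35, 4.49], [0.32, 2.68], [-2.91, 2.91]. Speed limits (rad/s): [2.57, 2.57, 3.14, 3.14, 3.14, 3.14].

### API

Orientations are given as a unit quaternion [w, x, y, z].
In Python, from bench import get_state, capture, camera_params, job_done gives the robot as it stands.
- The arm moves only by the shell command python3 -m jog 'ROWS' [FORCE]. ROWS is JSON, a list of rows, each a list of 3 entries, a list of its own where there are three numbers: the shift along the tool's x, y, z in cm, then the turn about the tool's z in degrees, then the finger opening in cm, from 0 to 8.54. In form: [[[x, y, z], roll, gripper], ...]. A call has 1 to 12 rows; each row is the pose to reach, as a shift and turn from the pose commanded when the call began, along the tool's axes at that moment; what a row does not reach only later rows make up. A row lasts 1/8 s, in which the tool goes at most 62.5 mm and 10.7 degrees, less where a joint would pass 70% of its speed; a pose out of reach is approached as far as the arm can. A call with a gripper value outside its range is refused whole. The fingers move at their own pace and stop on an object; FORCE is the grip in N (left out, the last holds). Time passes only in rows, so rows that repeat a pose let the fingers close. It gives the time, the measured TCP pose, the force, the opening and the grip force at its end, in the units of the state.
- get_state(): the state, without advancing time (a new reading comes with each control period).
- capture(name): name is "scene" or "top" or "wrist"; returns the picture (400x640x3 uint8, blue, green, red); there is no depth.
- camera_params(name): a dict with "fx", "fy", "cx", "cy" (pixels), "R" (3x3) and "t" (3): a world point X has camera coordinates R X + t; the wrist camera has in their place "mount" (4x4, takes a point from camera to tool coordinates, whose origin is the TCP and whose axes are the flange's). Camera axes: x right, y down, z forward; pixel columns grow to the right and rows downward; lengths in m; the calibration is good to about 2 mm. A picture is of the moment at which its call begins: read the wrist's pose just before it. camera_params takes no time and is no camera call.
- job_done(): hands the job in; it is judged then, once.
The state is a dict: "clock": time; "q": joint angles; "joint_velocities": joint speeds; "effort": joint torques, N m; "position": TCP position; "orientation": TCP orientation; "wrist_force": force on the tool from outside, world axes, zero at the start; "wrist_torque": the same for the moment, N m; "opening": finger opening in m; "finger_force": force on a finger pad.
Only numpy, scipy, OpenCV 4.12 (cv2) and the standard library are available. Lean on these libraries where they do the work, as an engineer would, in place of code of your own. Each camera call takes 0.05 s, during which the arm holds its last target. There are 200 camera calls.

### The job

Set the hob under the frying pan to the red setting: push the dial's raised orange tab round over its click stops until it has clicked in pointing at the red sticky dot, then press the white start button fully down and let it come back up. Only push and press, gently and without pinching the dial, do not press start before the tab points at red, and leave the pan and everything else where they stand.

Things in the scene. Friction and masses are not known exactly. Their poses are not given: they have to be found in the camera images.
- hob: portable induction hob, a black slab 360 x 300 x 60 mm, fixed to the worktop; origin under its centre at worktop level, x from its front (control) edge to its back, y to its left, z up. The dial's axis stands at (-90, 45) mm, the start button at (-105, -100) mm; the hob's top is 60 mm above its origin
- dial (a joint): flat aluminium selector dial on the hob's top, 84 mm across, 14 mm high, with one raised orange tab. Rad: 0 = tab towards the hob's front edge, + = anticlockwise from above (tab towards the hob's right, -y); range -1.70 to 1.70. Sprung click stops at 0, +-0.524 (white ticks), +-1.047, +-1.571 (dots); starts at one of the middle three. A click takes about 4 N at the tab
- tab (a point): point in the orange tab, near its outer end and half-way up, 54 mm from the dial's axis. The tab is an upright fin 10 mm thick along the direction of turning, from 30 to 64 mm from the axis; its top is 30 mm above the hob's top and 16 mm above the dial's top; push it on either side face. Past a midpoint between stops the dial snaps on to the next stop
- pointer (a point): the point on the circle of the sticky dots (80 mm from the dial's axis, level with the hob's top) at which the tab points; turns with the dial
- red_dot (a point): the red sticky dot, 15 mm across, flat on the hob's top, 80 mm from the dial's axis, at one of the four outer settings; this point is its centre
- yellow_dot (a point): the yellow sticky dot, 15 mm across, flat on the hob's top, 80 mm from the dial's axis, at one of the four outer settings; this point is its centre
- green_dot (a point): the green sticky dot, 15 mm across, flat on the hob's top, 80 mm from the dial's axis, at one of the four outer settings; this point is its centre
- blue_dot (a point): the blue sticky dot, 15 mm across, flat on the hob's top, 80 mm from the dial's axis, at one of the four outer settings; this point is its centre
- start (a joint): round white start button, 30 mm across, in a dark steel housing on the hob's top; pressed downwards. Value in m: 0 = up, 0.006 = fully down; a spring brings it back up; fully down takes 4 N
- start_top (a point): centre of the start button's top face
- pan: dark frying pan, 170 mm across and 38 mm high, with a black handle, standing loose on the hob behind the dial; origin under its centre
- mug: green and white mug, 86 x 122 x 90 mm, loose; origin under its centre
- egg_box: grey egg box, 106 x 156 x 72 mm, loose; origin under its centre
- butter: packet of butter, 73 x 102 x 37 mm, lying loose at the front right of the hob; origin under its centre
- salt: salt shaker, 44 mm across, 90 mm high, loose right of the hob; origin under its centre
- lemon: lemon, 77 x 51 x 52 mm, loose; origin at its underside
- spice: spice jar with yellow cap, 42 mm across, 96 mm high, loose; origin under its centre

How it is judged:
On the way, in this order (a step that is already met when the one before it is completed fails the run):
1. the tab has clicked in pointing at the red dot (horizontal distance between pointer and red_dot below 0.01 m and value of joint start below 0.002 m), for 0.2 s.
2. the start button is pressed fully down with the dial at red (horizontal distance between pointer and red_dot below 0.01 m and value of joint start above 0.0045 m), for 0.05 s.
At the end, for the whole second after the job is handed in: the tab points at the red dot (pointer within 10 mm of the dot's centre, about 7 degrees) and the dial is at rest; the start button, pressed at least 4.5 mm with the dial there, is up again (within 1.5 mm); pan and bystanders within 20 mm of where they stood (horizontal distance between pointer and red_dot below 0.01 m and value of joint start below 0.0015 m and velocity of joint dial between -0.05 and 0.05 rad/s and distance of each of pan, mug, egg_box, butter, salt, lemon, spice from where it was at the start of the episode below 0.02 m); the robot touches nothing.
It fails at once if the start button was pressed while the tab did not point at the red dot (value of joint start above 0.003 m and horizontal distance between pointer and red_dot above 0.012 m).
It fails at once if the dial was pinched or shoved with more than 30 N (contact force between the fingers and dial above 30 N).
It fails at once if the start button was struck with more than 30 N (contact force between the fingers and start above 30 N).
It fails at once if the pan was moved or lifted (distance of pan from where it was at the start of the episode above 0.02 m).
It fails at once if another thing on the worktop was moved or lifted (distance of any of mug, egg_box, butter, salt, lemon, spice from where it was at the start of the episode above 0.02 m).
It also fails if it takes over 54 s, if anything falls off the work surface, if the arm or the gripper's body presses on something with over 40 N, if the wrist force passes 120 N, or if a joint passes its speed limit or range.

## Working session

There is one attempt and no reset: what is moved stays moved. The work goes in short steps, Python scripts to look and compute and a shell command to move; the robot and the scene stay as the last step left them, time stands still between calls to the robot, and variables do not carry over. Pictures are saved under pics/ and viewed, at most 13 in all, crops included, and the job is handed in when it is done.

```bash
mkdir -p pics; python3 - <<'E'
from bench import *
import cv2
s=get_state();print(s)
for n in("top","scene"):
    cv2.imwrite(f"pics/{n}0.png",capture(n));print(camera_params(n))
print(camera_params("wrist"))
E
```

```text
{'clock': 0.0, 'q': array([ 1.15132475e+00,  1.24523598e-01,  1.65169068e+00,  1.42801858e-05,
        1.36750323e+00, -8.26192471e-02]), 'joint_velocities': array([ 0.00025649, -0.00024583,  0.00135657, -0.0011162 ,  0.00111021,
        0.00067982]), 'effort': array([ 1.15320658e-03, -4.23635709e+01, -3.65443432e+01,  8.81853992e-06,
        7.33848021e-03, -5.17661221e-06]), 'position': array([0.21463434, 0.6129232 , 0.24703116]), 'orientation': array([-2.70696677e-04,  1.67632328e-01,  9.85849012e-01, -1.02738526e-03]), 'wrist_force': array([0.77919112, 0.05824214, 0.02215853]), 'wrist_torque': array([-0.06433196, -0.06130266,  0.02272726]), 'finger_force': 0.0, 'opening': 0.08532360745999257}
{'fx': 468.3561527617673, 'fy': 468.3561527617673, 'cx': 329.1957393101722, 'cy': 199.216562180743, 'R': array([[ 0.02819472, -0.99958852,  0.00527759],
       [-0.99821196, -0.02843349, -0.0525778 ],
       [ 0.05270623, -0.00378574, -0.99860289]]), 't': array([0.10559954, 0.51546116, 1.32628577])}
{'fx': 510.70776582464265, 'fy': 510.70776582464265, 'cx': 317.8694035093563, 'cy': 200.2008711951636, 'R': array([[-0.62724749, -0.77846549,  0.02349621],
       [-0.43446543,  0.32471281, -0.84011986],
       [ 0.6463748 , -0.53717137, -0.54189164]]), 't': array([0.40213998, 0.25482384, 1.36399332])}
{'fx': 344.6322355785117, 'fy': 344.6322355785117, 'cx': 320.7377138642082, 'cy': 201.8051938929901, 'mount': array([[ 7.13882125e-04, -9.54593900e-01, -2.97909343e-01,
         7.63244562e-02],
       [ 9.99999731e-01,  6.31098273e-04,  3.74071422e-04,
        -6.27119657e-05],
       [-1.69076226e-04, -2.97909530e-01,  9.54594094e-01,
        -1.25462208e-01],
       [ 0.00000000e+00,  0.00000000e+00,  0.00000000e+00,
         1.00000000e+00]])}
```

View pics/top0.png

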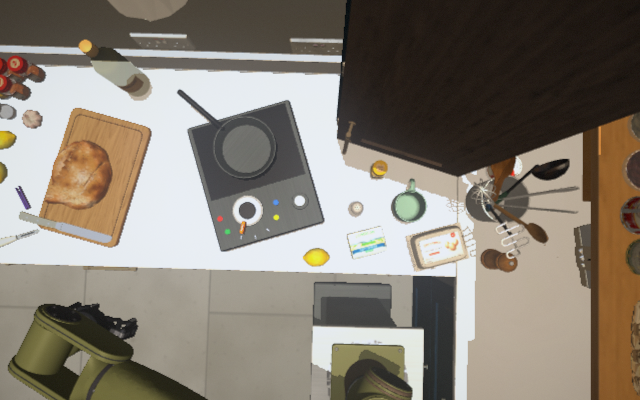

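View pics/scene0.png

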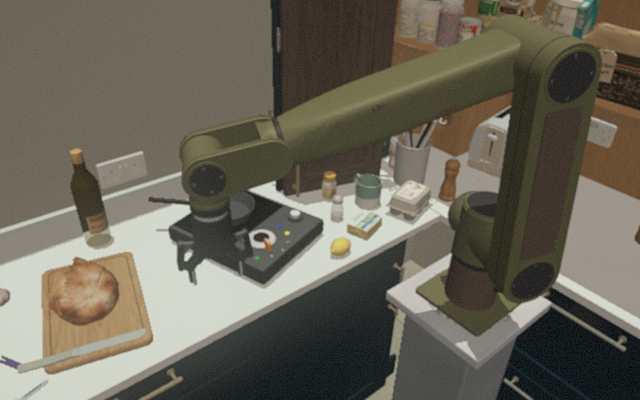

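The top view shows the hob with its dial near (247,210), the red dot at about (221,219), the orange tab at about (243,229) and the start button at about (300,201). I'll enlarge both views.

```bash
python3 - <<'E'
import cv2
a=cv2.imread("pics/top0.png")[180:260,205:325]
b=cv2.imread("pics/scene0.png")[190:280,210:330]
r=lambda i:cv2.resize(i,None,fx=5,fy=5,interpolation=cv2.INTER_CUBIC)
cv2.imwrite("pics/topc.png",cv2.resize(a,None,fx=6,fy=6,interpolation=cv2.INTER_CUBIC));cv2.imwrite("pics/scenec.png",cv2.resize(b,None,fx=6,fy=6,interpolation=cv2.INTER_CUBIC))
E
```

```text
(no output)
```

View pics/topc.png

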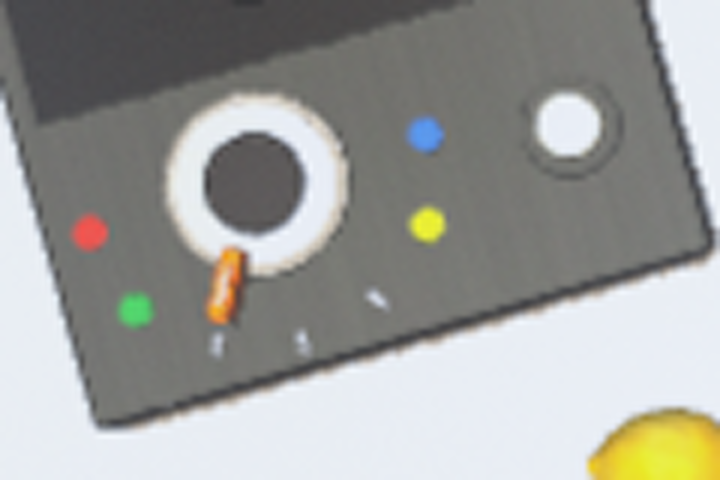

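View pics/scenec.png

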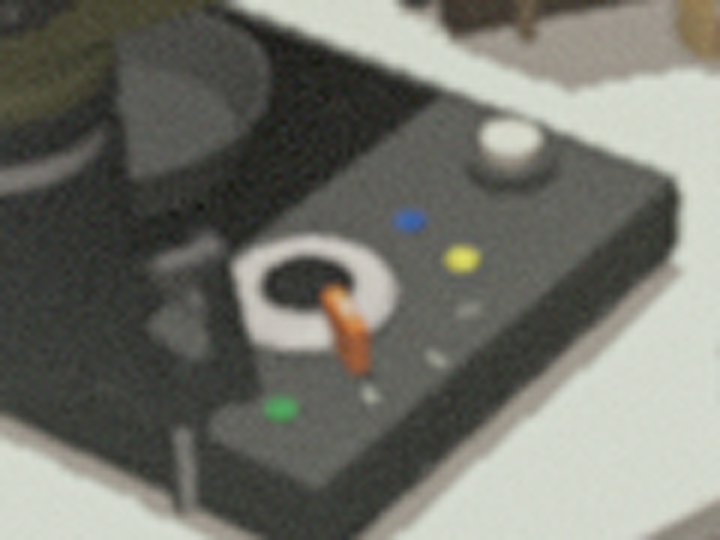

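The tab is at the left white tick (-0.524). Green is at -1.047 and red at -1.571, so the tab has to turn clockwise over two stops. The finger goes on its right face (the hob's -y side). Next I'll fit the hob pose from both views.

```bash
cat > h.py <<'E'
import numpy as np,cv2
from bench import *
from scipy.optimize import least_squares
def dot(a,r=.08): return np.array([-.09-r*np.cos(a),.045-r*np.sin(a)])
D={n:np.r_[dot(a),0] for n,a in dict(red=-1.571,green=-1.047,yellow=1.047,blue=1.571).items()}
D["dial"]=np.array([-.09,.045,.014])
def proj(c,X):
    p=c["R"]@X+c["t"]; return np.array([c["fx"]*p[0]/p[2]+c["cx"],c["fy"]*p[1]/p[2]+c["cy"]])
def W(p,h): # p: x,y,yaw,ztop
    c,s=np.cos(p[2]),np.sin(p[2]); return np.array([p[0]+c*h[0]-s*h[1],p[1]+s*h[0]+c*h[1],p[3]+h[2]])
E
python3 - <<'E'
from h import *
f=lambda c,o:np.array(o)+(np.array(c)+.5)/6-.5
T,S=camera_params("top"),camera_params("scene")
obs=[(T,n,f(c,(205,180))) for n,c in dict(red=(90,232),green=(135,311),yellow=(428,225),blue=(425,134),dial=(256,183)).items()]
obs+=[(S,n,f(c,(210,190))) for n,c in dict(green=(281,408),yellow=(462,259),blue=(410,220)).items()]
for sel in(obs,obs[:5]):
    r=least_squares(lambda p:np.concatenate([proj(c,W(p,D[n]))-u for c,n,u in sel]),[.5,.3,.3,.06])
    print(r.x.round(4),r.fun.round(2))
p=least_squares(lambda p:np.concatenate([proj(c,W(p,D[n]))-u for c,n,u in obs]),[.5,.3,.3,.06]).x
np.save("pose.npy",p)
# triangulate button top
cs=[(T,f((568,125),(205,180))),(S,f((512,138),(210,190)))]
print("start",least_squares(lambda X:np.concatenate([proj(c,X)-u for c,u in cs]),[.5,.3,.06]).x, W(p,[-.105,-.1,0]))
for a in(-.524,-1.047,-1.571):print("tab",a,W(p,np.r_[dot(a,.054),.015]))
print("dial",W(p,D["dial"]))
s=get_state();q=s["orientation"];from scipy.spatial.transform import Rotation as R
print(R.from_quat(np.roll(q,-1)).as_matrix().round(3))
E
```

```text
[0.5728 0.3295 0.3127 0.0576] [ 0.03  0.02  0.21 -0.28 -0.2  -0.08  0.05  0.09 -0.54 -0.1   0.24  0.02
  0.24 -0.04  0.1   0.06]
[0.5726 0.3284 0.3129 0.0628] [ 0.    0.1   0.21 -0.14  0.   -0.    0.25  0.1  -0.46 -0.06]
start [0.50341152 0.20193678 0.07658604] [0.50370062 0.20201767 0.0576347 ]
tab -0.524 [0.42056759 0.35592577 0.0726347 ]
tab -1.047 [0.43328231 0.38078398 0.0726347 ]
tab -1.571 [0.45676497 0.39598513 0.0726347 ]
dial [0.47336661 0.34460045 0.0716347 ]
[[-0.944  0.33  -0.001]
 [ 0.33   0.944 -0.002]
 [ 0.    -0.002 -1.   ]]
```

```bash
cat >> h.py <<'E'
from scipy.spatial.transform import Rotation as Rot
p=np.load("pose.npy")
def way(th,t,z,r=.052):
    u=np.array([-np.cos(th),-np.sin(th)]);v=np.array([-np.sin(th),np.cos(th)])
    w=W(p,np.r_[np.array([-.09,.045])+r*u-t*v,0]);w[2]=z
    return w,np.degrees(np.arctan2(v[1],v[0])+p[2])   # position, world angle wanted of tool y
def rel(w,yaw):
    s=get_state();M=Rot.from_quat(np.roll(s["orientation"],-1)).as_matrix()
    y=np.degrees(np.arctan2(M[1,1],M[0,1]))
    return (100*M.T@(w-s["position"])).round(2),round((y-yaw+180)%360-180,1)
E
python3 - <<'E'
from h import *
print(rel(*way(-.524,.045,.16)),rel(*way(-.524,.045,.097)))
E
```

```text
(array([-28.69, -21.88,   8.76]), np.float64(-7.2)) (array([-28.7 , -21.87,  15.06]), np.float64(-7.2))
```

```bash
python3 -m jog '[[[-2,-1.5,0],0,0],[[-6,-4.5,0],-1,0],[[-10,-7.5,0],-2,0],[[-14,-10.5,0],-3,0],[[-18,-13.5,2],-4,0],[[-22,-16.5,4],-5,0],[[-25,-19,6],-6,0],[[-27.5,-21,8],-7,0],[[-28.7,-21.9,8.8],-7.2,0],[[-28.7,-21.9,8.8],-7.2,0]]' 20
python3 - <<'E'
from h import *
print(rel(*way(-.524,.045,.097)))
a=capture("wrist");b=capture("scene");t=capture("top")
cv2.imwrite("pics/m1.png",np.vstack([cv2.resize(a,(800,500))[:300,:],np.hstack([cv2.resize(b[170:290,190:350],(400,300)),cv2.resize(t[180:270,205:325],(400,300))])]))
E
```

```text
clock: 1.35
position: [0.4133, 0.311, 0.1599]
orientation: [-0.001, 0.106, 0.994, -0.0]
wrist_force: [-0.0, 0.8, 0.9]
opening: 0.0
finger_force: 0.0
(array([0.03, 0.05, 6.29]), np.float64(-0.1))
```

View pics/m1.png

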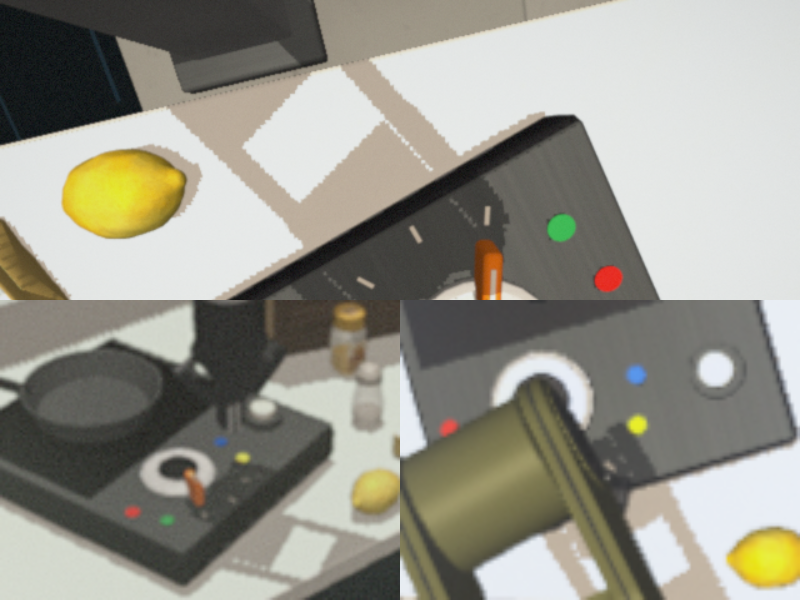

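The wrist view has the tab at about (488,270) with green and red beyond it, on the tool's +y side as planned. In the scene view the finger hangs clear on the tab's right. I'll descend and approach to just before contact.

```bash
python3 -m jog '[[[0,0,2],0,0],[[0,0,4],0,0],[[0,0,5.5],0,0],[[0,0,6.3],0,0],[[0,0.8,6.3],0,0],[[0,1.6,6.3],0,0],[[0,2,6.3],0,0],[[0,2.2,6.3],0,0],[[0,2.2,6.3],0,0]]'
python3 - <<'E'
from h import *
print(get_state()["wrist_force"])
for th in (-.524,-.65,-.8,-.95,-1.1,-1.25,-1.4,-1.5): print(th,*rel(*way(th,.0195,.097)))
a=capture("wrist");b=capture("scene")
cv2.imwrite("pics/m2.png",np.vstack([cv2.resize(a,(480,300)),cv2.resize(b[190:290,210:370],(480,300))]))
E
```

```text
clock: 2.62
position: [0.418, 0.3336, 0.0975]
orientation: [0.0, 0.105, 0.994, 0.0]
wrist_force: [0.0, 0.3, -0.5]
opening: -0.0003
finger_force: 0.0
[ 0.03210471  0.30011382 -0.50502519]
-0.524 [0.02 0.29 0.05] 0.0
-0.65 [0.22 0.96 0.05] 7.2
-0.8 [0.35 1.78 0.05] 15.8
-0.95 [0.36 2.61 0.05] 24.4
-1.1 [0.24 3.44 0.05] 33.0
-1.25 [0.   4.23 0.05] 41.6
-1.4 [-0.36  4.98  0.05] 50.2
-1.5 [-0.65  5.45  0.05] 55.9
```

View pics/m2.png

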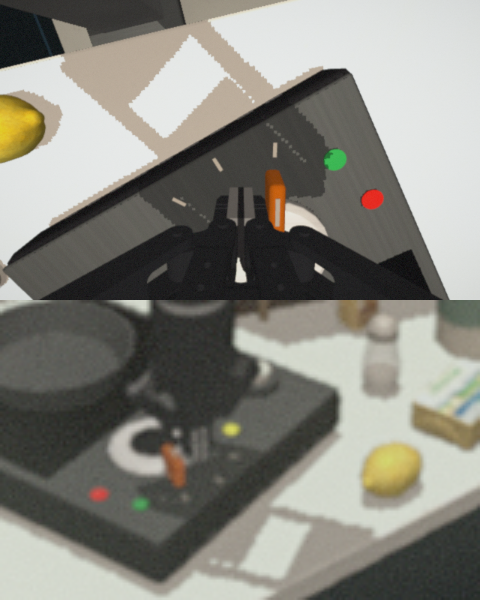

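The wrist view shows the closed fingertips at about (240,200), just short of the tab at (275,200). I'll push along the arc to the first click.

```bash
python3 -m jog '[[[0,0.15,0],0,0],[[0,0.3,0],0,0],[[0.1,0.6,0],3.5,0],[[0.2,0.95,0],7,0],[[0.3,1.35,0],11.5,0],[[0.35,1.8,0],16,0],[[0.35,2.2,0],20,0],[[0.35,2.6,0],24.4,0]]'
python3 - <<'E'
from h import *
for th in (-.95,-1.1,-1.2,-1.3,-1.35,-1.4,-1.45,-1.5,-1.55): print(th,*rel(*way(th,.0195,.097)))
a=capture("wrist");b=capture("scene")
cv2.imwrite("pics/m3.png",np.vstack([cv2.resize(a,(480,300)),cv2.resize(b[190:290,210:370],(480,300))]))
E
```

```text
clock: 3.72
position: [0.42, 0.3597, 0.0973]
orientation: [-0.0, 0.314, 0.949, 0.0]
wrist_force: [-0.0, -0.8, 1.1]
opening: 0.0002
finger_force: 0.0
-0.95 [0.01 0.01 0.03] -0.1
-1.1 [0.25 0.81 0.03] 8.5
-1.2 [0.34 1.36 0.03] 14.2
-1.3 [0.37 1.91 0.03] 19.9
-1.35 [0.37 2.19 0.03] 22.8
-1.4 [0.35 2.46 0.03] 25.7
-1.45 [0.32 2.74 0.03] 28.5
-1.5 [0.27 3.01 0.03] 31.4
-1.55 [0.21 3.29 0.03] 34.2
```

View pics/m3.png

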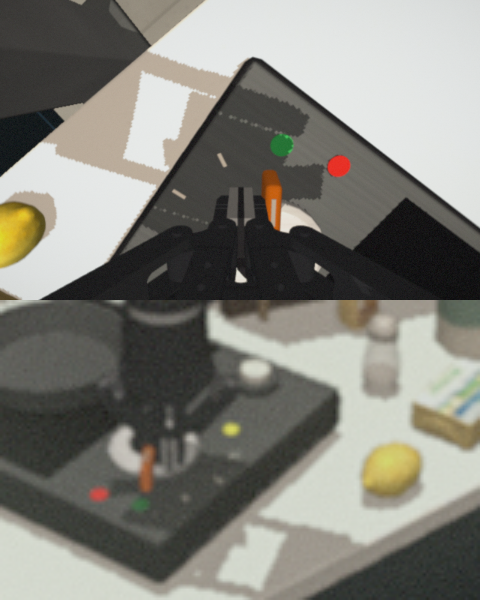

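The tab (270,200) now points at the green dot (282,146), so it has clicked once. I'll push on to red.

```bash
python3 -m jog '[[[0.12,0.4,0],4,0],[[0.25,0.8,0],8.5,0],[[0.3,1.1,0],11.3,0],[[0.34,1.36,0],14,0],[[0.36,1.65,0],17,0],[[0.37,1.9,0],20,0],[[0.37,2.2,0],23,0],[[0.35,2.45,0],25.5,0],[[0.32,2.7,0],28.3,0],[[0.32,2.7,0],28.3,0]]'
python3 - <<'E'
from h import *
a=capture("wrist");b=capture("scene")
for th in (-1.5,-1.55): print(th,*rel(*way(th,.0195,.097)))
cv2.imwrite("pics/m4.png",np.vstack([cv2.resize(a,(480,300)),cv2.resize(b[190:290,210:370],(480,300))]))
E
```

```text
clock: 5.08
position: [0.4335, 0.3832, 0.0973]
orientation: [0.0, 0.535, 0.845, -0.0]
wrist_force: [-0.6, -0.0, -0.8]
opening: -0.0001
finger_force: 0.0
-1.5 [0.12 0.33 0.03] 3.3
-1.55 [0.19 0.59 0.03] 6.2
```

View pics/m4.png

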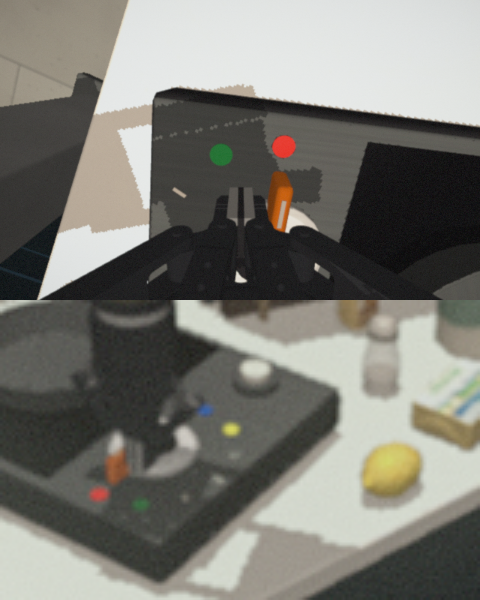

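The tab (283,200) points at red (284,147), so the second click is in. I'll back off and rise.

```bash
python3 -m jog '[[[0,-0.5,0],0,0],[[0,-1.2,0],0,0],[[0,-2,-1],0,0],[[0,-2,-4],0,0],[[0,-2,-6],0,0],[[0,-2,-6.5],0,0]]'
python3 - <<'E'
from h import *
print(rel(np.array([.5035,.202,.12]),90))
E
```

```text
clock: 5.92
position: [0.4162, 0.3754, 0.1648]
orientation: [0.001, 0.536, 0.844, 0.002]
wrist_force: [0.5, -0.1, 0.2]
opening: -0.0
finger_force: 0.0
(array([-19.41,   0.5 ,   4.47]), np.float64(-64.8))
```

```bash
python3 -m jog '[[[-3,0,0],0,0],[[-7,0.1,0],0,0],[[-11,0.2,0],0,0],[[-15,0.3,0.5],0,0],[[-18,0.4,2],0,0],[[-19.4,0.5,3.5],0,0],[[-19.4,0.5,4.4],0,0],[[-19.4,0.5,4.4],0,0]]'
python3 - <<'E'
from h import *
print(rel(np.array([.5035,.202,.094]),90))
a=capture("wrist");b=capture("scene")
cv2.imwrite("pics/m5.png",np.vstack([cv2.resize(a,(480,300)),cv2.resize(b[170:270,210:370],(480,300))]))
E
```

```text
clock: 6.92
position: [0.5013, 0.2018, 0.1169]
orientation: [-0.001, 0.536, 0.845, -0.001]
wrist_force: [0.2, 0.1, -0.7]
opening: 0.0
finger_force: 0.0
(array([-0.07,  0.21,  2.29]), np.float64(-64.8))
```

View pics/m5.png

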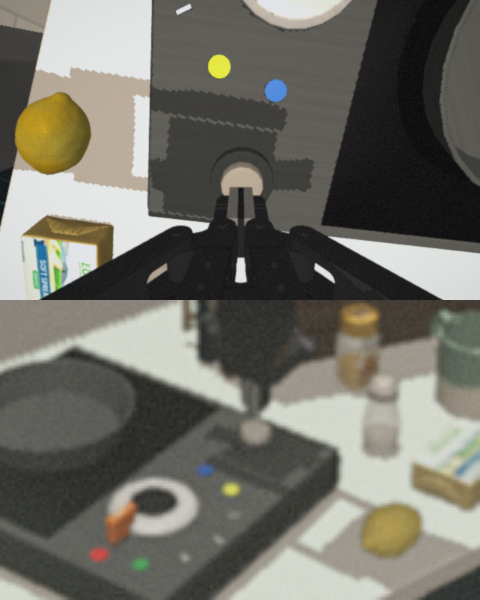

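The tab still points at red, and the tip is over the button (242,185). I'll press down in small steps.

```bash
python3 -m jog '[[[0,0.2,0.8],0,0],[[0,0.2,1.6],0,0],[[0,0.2,2.1],0,0],[[0,0.2,2.3],0,0],[[0,0.2,2.5],0,0],[[0,0.2,2.6],0,0],[[0,0.2,2.6],0,0]]'
```

```text
clock: 7.9
position: [0.5041, 0.2023, 0.093]
orientation: [-0.0, 0.536, 0.844, -0.0]
wrist_force: [-5.1, 0.5, 6.0]
opening: -0.0002
finger_force: 3.0
```

```bash
python3 -m jog '[[[0,0,0],0,0],[[0,0,0.1],0,0],[[0,0,0.1],0,0]]'
python3 - <<'E'
from h import *
a=capture("wrist");b=capture("scene")
cv2.imwrite("pics/m6.png",np.vstack([cv2.resize(a[180:300,200:440],(600,300)),cv2.resize(b[170:250,230:390],(600,300))]))
E
```

```text
clock: 8.28
position: [0.5042, 0.2023, 0.0929]
orientation: [-0.0, 0.536, 0.844, -0.0]
wrist_force: [-7.2, -0.4, 9.9]
opening: -0.0001
finger_force: 5.4
```

View pics/m6.png

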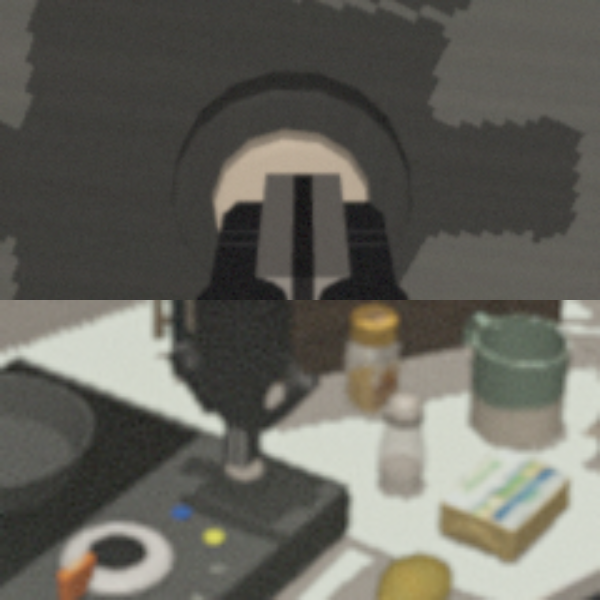

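The force is stiff here. I'll retreat in 2 mm steps to tell whether the button was bottomed (spring force over 6 mm) or something else was touched.

```bash
for i in 1 2 3; do python3 -m jog '[[[0,0,-0.1],0,0],[[0,0,-0.2],0,0],[[0,0,-0.2],0,0],[[0,0,-0.2],0,0]]' | grep -E "pos|wrist|finger"; python3 -c "
from h import *
b=capture('scene');cv2.imwrite('pics/r$i.png',b)"; done
python3 -c "
import cv2,numpy as np
print(1)
z=cv2.imread('pics/scene0.png')
cv2.imwrite('pics/m7.png',np.hstack([cv2.resize(i[195:235,275:315],(260,260),interpolation=cv2.INTER_CUBIC) for i in [z]+[cv2.imread('pics/r%d.png'%k) for k in (1,3)]]))"
```

```text
position: [0.5044, 0.2022, 0.0934]
wrist_force: [-1.3, 1.4, 3.2]
finger_force: 1.8
position: [0.5044, 0.2021, 0.0953]
wrist_force: [-1.3, 1.7, 2.2]
finger_force: 1.4
position: [0.5044, 0.2021, 0.0973]
wrist_force: [-0.4, 1.5, 2.1]
finger_force: 0.9
1
```

View pics/m7.png

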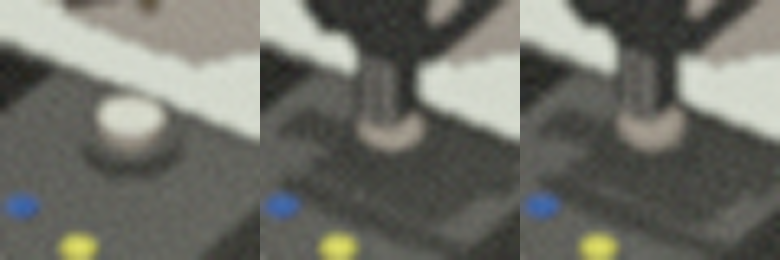

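While retreating, the force fell gently (3.2, 2.2, 2.1 N) as the button followed the finger up. The stiff stop at 10 N was therefore the button fully down. I'll lift clear and check.

```bash
python3 -m jog '[[[0,0,-0.5],0,0],[[0,0,-2],0,0],[[0,0,-5],0,0],[[0,0,-8],0,0],[[0,0,-8],0,0],[[0,0,-8],0,0],[[0,0,-8],0,0]]'
python3 - <<'E'
from h import *
b=capture("scene");z=cv2.imread("pics/scene0.png")
cv2.imwrite("pics/m8.png",cv2.resize(b[150:290,180:430],(750,420)))
E
```

```text
clock: 10.9
position: [0.5034, 0.2018, 0.1757]
orientation: [-0.001, 0.536, 0.844, -0.001]
wrist_force: [-0.1, 0.6, -0.4]
opening: -0.0002
finger_force: 0.0
```

View pics/m8.png

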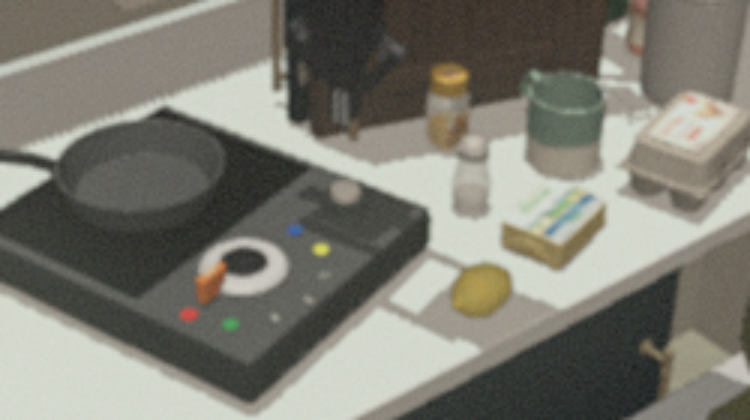

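The tab (210,282) points at red (189,315), the button (345,190) is up and clear of the gripper, and nothing has moved.

```bash
python3 -c "from bench import *;print(job_done())"
```

```text
the job is handed in; nothing more can be done
None
```

The dial is clicked in at red, the start button was pressed fully down and came back up, nothing else visibly moved, and the job is handed in; no verdict came back.

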